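Post a cheese wedge through the cold flaps

TASK

Take the cheese wedge with the red label from the wooden board, lay it down nose first on the steel lane in front of the blue-posted flap gate and let go, then push it from behind through the two sprung flaps and on under the white hood until you feel it press against the sprung stop hidden in there. Press it gently home without ramming the stop, then draw out so that the flaps swing shut behind it and the wedge stays resting against the stop. Leave the other cheeses and everything else on the counter where they are.

Things in the scene. Friction and masses are not known exactly. Their poses are not given: they have to be found in the camera images.
- wedge_red: Wrapped cheese wedge with the red label on top (pale yellow, brown rind at the rear). 95 mm long, 42 high, 0.15 to 0.31 kg. Origin: centre of its underside, mid-length; x points to the nose, z up. Its rear 45 mm (x from -47 to -2) is a block 54 mm wide (y) with parallel sides, to be gripped; then it tapers evenly to a flat nose 20 mm wide at x = +47. The rear face is flat, to be pushed on.
- wedge_red_nose (a point): Middle of the red-labelled wedge's flat nose, 21 mm above its underside.
- hatch: The fixed chilled pass-through: a steel lane with a flap gate, and a white hood at its far end. Origin: on the counter top under the middle of the gate; x points along the lane in the pushing direction (away from the robot), z up. Lane floor: 6 mm above the counter, 116 mm wide, x from -155 to +230 mm; before the gate it is bare and without walls, and the wedge is laid there, nose 10 to 30 mm short of the gate.
- gate (a point): Middle of the gate at the lane floor (hatch x = 0, 6 mm up). Two blue posts, inner faces at y = +-42 mm, tops 52 mm above the counter. Beyond it the lane has side walls, tops 46 mm above the counter: 100 mm apart, then from x = 48 to 66 mm funnelling in to 66 mm apart, and so to the end. The flaps can close fully only once what passes is more than 40 mm beyond the gate.
- hood (a point): Middle of the front edge of the white hood's top, 115 mm beyond the gate and 58 mm above the counter. The hood covers the lane from here to x = 230 mm; its underside is 52 mm above the counter. Between gate and hood the lane is open above, so fingers pointing down can travel along between the walls and lift out.
- flap_left (a joint): Angle of the left (+y) clear bluish flap, hinged on an upright pin at x = 0, y = +44 mm of the hatch: 0 = shut across the lane, grows as it swings inward (+x) to about 1.6 rad. 40 mm wide, rubber tip, 38 mm high from 2 mm above the lane floor, sprung shut (0.03 N m shut, 0.1 N m open); cannot swing outward. Both flaps and friction hold the wedge back with a few newtons.
- flap_right (a joint): The same for the right (-y) flap, mirrored: 0 = shut, grows as it swings inward. When the wedge's rear is some 35 mm beyond the gate both flaps snap in onto whatever pushes it and may drag on that with up to about 6 N until it is past their tips, 40 mm beyond the gate; after that the wedge slides with 1 to 2 N until the stop is felt.
- stop_unit: Grey block fixed at the far end under the hood; carries the sprung stop. Origin: centre of its underside, 216 mm beyond the gate, 10 mm above the counter.
- stop_mean (a point): Where the stop stands on average, a fixed mark 158 mm beyond the gate: a black plate 60 mm wide, 32 mm high, across the lane under the hood. Its true face, not measured, is up to 20 mm nearer or farther each time (the wedge's rear ends 43 to 95 mm beyond the gate). It gives 1.1 mm per N, damped, and is hard after 12 mm. 3 to 8 N on it is home, 14 N is ramming. Let go, it eases the wedge back a few mm and stays in touch.
- board: Fixed wooden board, 400 x 170 x 12 mm, long side along its x, on which the three wedges lie about 125 mm apart. Origin: centre of its underside.
- wedge_green: Wedge of the same shape with a green label, a bystander. Origin and axes as the red one.
- wedge_white: Wedge of the same shape with a white label, a bystander. Origin and axes as the red one.
- jar: Amber jar, 68 mm across, 95 mm high, a bystander. Origin: centre of its underside.
- wheel: Small round cheese, 124 mm across, 50 mm high, a bystander. Origin: centre of its underside.
- bowl: White bowl, 110 mm across, 45 mm high, a bystander. Origin: centre of its underside.
- spatula: Spatula, about 280 mm long, lying flat, a bystander. x along it.
Not all that is in view belongs to the job. Leave any orange look-alike of the wedge_red alone.

How it is judged:
On the way, in this order (a step that is already met when the one before it is completed fails the run):
1. the red-labelled wedge has been laid on the lane in front of the gate, nose towards it, and let go (x of wedge_red in the frame of hatch between -0.16 and -0.03 m and y of wedge_red in the frame of hatch between -0.035 and 0.035 m and height (world z) of wedge_red below 0.012 m and angle between wedge_red's own z axis and vertical below 0.15 rad and x of wedge_red_nose in the frame of hatch between -0.085 and 0.02 m and angle between the x axis of wedge_red and the x axis of hatch, either way round below 0.5 rad and contact force between the fingers and wedge_red below 0.1 N), for 0.1 s.
2. the wedge goes through the gate on the lane floor, holding both flaps open (x of wedge_red in the frame of hatch between -0.02 and 0.06 m and height (world z) of wedge_red below 0.015 m and value of joint each of flap_left, flap_right above 0.5 rad), for 0.02 s.
3. the wedge is pressed against the sprung stop with at least 1 N (contact force between wedge_red and stop_unit above 1 N and x of wedge_red in the frame of hatch between 0.08 and 0.15 m and y of wedge_red in the frame of hatch between -0.02 and 0.02 m), for 0.1 s.
At the end, for the whole second after the job is handed in: The red-labelled wedge lies flat and still on the lane floor beyond the gate, nose first (within 0.25 rad of the lane, within 20 mm of its middle), its nose still touching the sprung stop (over 0.1 N); both flaps are shut (under 0.1 rad) (x of wedge_red in the frame of hatch between 0.08 and 0.15 m and y of wedge_red in the frame of hatch between -0.02 and 0.02 m and x of wedge_red_nose in the frame of hatch above 0.125 m and height (world z) of wedge_red below 0.012 m and angle between wedge_red's own z axis and vertical below 0.1 rad and angle between the x axis of wedge_red and the x axis of hatch, either way round below 0.25 rad and value of joint each of flap_left, flap_right below 0.1 rad and contact force between wedge_red and stop_unit above 0.1 N and linear speed of wedge_red below 0.01 m/s).
It fails at once if the stop is rammed: more than 14 N between wedge and stop (contact force between wedge_red and stop_unit above 14 N).
It fails at once if another thing on the counter (green or white wedge, jar, round cheese, bowl, spatula) is moved more than 20 mm (distance of any of wedge_green, wedge_white, jar, wheel, bowl, spatula from where it was at the start of the episode above 0.02 m).
It also fails if it takes over 72 s, if anything falls off the work surface, if the arm or the gripper's body presses on something with over 40 N, if the wrist force passes 120 N, or if a joint passes its speed limit or range.

ROBOT

A 6-joint arm with a two-finger parallel gripper is mounted at the origin on the work surface. World frame = base frame: x ahead of the robot, y to its left, z up, the work surface at z = 0. Lengths are in m, angles in rad, forces in N, time in s.
With the tool pointing down it reaches from about 0.375 to 0.9 m from the base axis. Payload 3.1 kg.
Tool frame: the origin (TCP) lies midway between the tips of the shut fingers; the grasp point (between the pads) lies 19 mm behind it (manip.tcp_to_grasp is the distance from the TCP to the grasp point, in m); z points along the fingers, y is the line along which they close (so a half turn about z gives the same grasp; the last joint's range is limited). The gripper opens to 85 mm and grips with 20 to 120 N. Pads are 22 mm wide; open, the fingers measure 114 mm over their backs; the gripper's body (76 mm by 85 mm) begins 54 mm behind the grasp point. The pads swing forward as they close: fully open they stand 13 mm farther back than shut.
Start: joints at [-1.419, 0.527, 1.433, -0, 1.181, -0.178], TCP at [0.202, -0.591, 0.231] pointing down, gripper open.
Joint ranges: [-3.08, 3.08], [-0.75, 2.2], [0.22, 2.44], [-1.43, 4.57], [0, 2.65], [-2.85, 2.85]. Speed limits (rad/s): [2.79, 2.79, 3.14, 3.14, 3.14, 3.14].

INTERFACE

Orientations are given as a unit quaternion [x, y, z, w].
In Python, from station import manip gives the robot as it stands. The module is installed in compiled form; this text tells all that it offers.
- The arm moves only by the shell command python3 -m crank 'ROWS' [OPENING] [FORCE]. ROWS is JSON, a list of rows, each a list of 2 entries, a list of its own where there are three numbers: the shift along the tool's x, y, z in cm, then the turn about the tool's z in degrees. In form: [[[x, y, z], spin], ...]. A call has 1 to 10 rows; each row is the pose to reach, as a shift and turn from the pose commanded when the call began, along the tool's axes at that moment; what a row does not reach only later rows make up. A row lasts 1/10 s, in which the tool goes at most 50 mm and 8.59 degrees, less where a joint would pass 70% of its speed; a pose out of reach is approached as far as the arm can. A call with a gripper value outside its range is refused whole. OPENING is the finger opening in cm, from 0 to 8.54, set as the call begins (- or left out, the last holds). The fingers move at their own pace and stop on an object; FORCE is the grip in N (left out, the last holds). Time passes only in rows, so rows that repeat a pose let the fingers close. It gives the time, the measured TCP pose, the force and the opening at its end, in the units of the state.
- manip.sense(): the state, without advancing time (a new reading comes with each control period).
- manip.snapshot(name): name is "scene" or "top"; returns the picture (400x640x3 uint8, red, green, blue); there is no depth.
- manip.camera_params(name): a dict with "fx", "fy", "cx", "cy" (pixels), "k1" (the pictures are not rectified: a ray, as slopes to the right and down, at radius r is drawn at 1 + k1 r^2 times it, then the intrinsics apply), "pose" (4x4, takes a point from camera to world coordinates). Camera axes: x right, y up, looking along -z (the intrinsics and any distortion apply to the point x, -y, -z); pixel columns grow to the right and rows downward; lengths in m; the calibration is good to about 2 mm. A picture is of the moment at which its call begins. camera_params takes no time and is no camera call.
- manip.sign_off(): hands the job in, once; it reports no verdict.
The state is a dict: "t": time; "q": joint angles; "qd": joint speeds; "tau": joint torques, N m; "tcp_pos": TCP position; "tool_rot": TCP orientation; "force": force on the tool from outside, world axes, zero at the start; "ft_torque": the same for the moment, N m; "finger_gap": opening from 0.0 (shut) to 1.0 (fully open).
Only numpy, scipy, OpenCV 4.12 (cv2) and the standard library are available. Lean on these libraries where they do the work, as an engineer would, in place of code of your own. Each camera call takes 0.05 s, during which the arm holds its last target. There are 200 camera calls.

## Working session

There is one attempt and no reset: what is moved stays moved. The work goes in short steps, Python scripts to look and compute and a shell command to move; the robot and the scene stay as the last step left them, time stands still between calls to the robot, and variables do not carry over. Pictures are saved under pics/ and viewed, on a budget of 10 in all, crops included, one or two more only if the job needs it, and the job is handed in when it is done.

```bash
mkdir -p pics; cat > h.py <<'E'
import numpy as np, cv2
from station import manip
def save(n,f):
    im=manip.snapshot(n); cv2.imwrite(f,cv2.cvtColor(im,cv2.COLOR_RGB2BGR)); return im
def ray(n,u,v):
    c=manip.camera_params(n); K=np.array([[c['fx'],0,c['cx']],[0,c['fy'],c['cy']],[0,0,1.]])
    p=np.array([(u-c['cx'])/c['fx'],(v-c['cy'])/c['fy']]); s=p.copy()
    for _ in range(30): s=p/(1+c['k1']*(s@s))
    P=np.array(c['pose']); return P[:3,3],P[:3,:3]@np.array([s[0],-s[1],-1])
def onz(n,u,v,z):
    o,d=ray(n,u,v); return o+d*(z-o[2])/d[2]
def proj(n,X):
    c=manip.camera_params(n);P=np.array(c['pose']);q=P[:3,:3].T@(np.array(X)-P[:3,3])
    s=np.array([q[0],-q[1]])/-q[2]; s=s*(1+c['k1']*(s@s)); return s*[c['fx'],c['fy']]+[c['cx'],c['cy']]
E
python3 - <<'E'
from h import *
a=save('top','pics/top0.png');b=save('scene','pics/scene0.png')
print(manip.sense())
for n in('top','scene'):print(manip.camera_params(n))
print(manip.tcp_to_grasp)
E
```

```text
{'t': 0.1, 'q': array([-1.41950269e+00,  5.28349980e-01,  1.43380142e+00,  2.19807124e-05,
        1.18142097e+00, -1.78531644e-01]), 'qd': array([-0.00014892, -0.00180342, -0.001806  , -0.00056244, -0.00101058,
       -0.00030383]), 'tau': array([ 3.43000493e-04, -4.43302882e+01, -1.78587878e+01, -3.18944540e-04,
        3.89159672e-03, -7.47352772e-06]), 'tcp_pos': array([ 0.20233724, -0.59064226,  0.23043709]), 'tool_rot': array([ 9.86432904e-01,  1.64161950e-01,  2.36430196e-05, -9.89623719e-04]), 'force': array([ 0.02572042, -0.18588296, -0.11625599]), 'ft_torque': array([ 0.02686078,  0.02306248, -0.0131182 ]), 'finger_gap': 1.000070050689408}
{'fx': 429.0581138118915, 'fy': 429.0581138118915, 'cx': 316.14563761369016, 'cy': 202.47157295072154, 'k1': -0.029532834000351477, 'pose': array([[-0.010559  ,  0.99964963, -0.02427189,  0.45922104],
       [-0.99994025, -0.01062448, -0.00257061, -0.04964655],
       [-0.00282758,  0.0242433 ,  0.99970209,  1.48704319],
       [ 0.        ,  0.        ,  0.        ,  1.        ]])}
{'fx': 371.23701635529426, 'fy': 371.23701635529426, 'cx': 320.96621756633266, 'cy': 200.59271901580013, 'k1': -0.08160869786534761, 'pose': array([[ 0.83493761, -0.39619154,  0.38198357,  1.01079257],
       [ 0.55022359,  0.61549173, -0.56429064, -0.82118458],
       [-0.01154055,  0.68132385,  0.73189113,  1.05544646],
       [ 0.        ,  0.        ,  0.        ,  1.        ]])}
0.0187
```

View pics/top0.png

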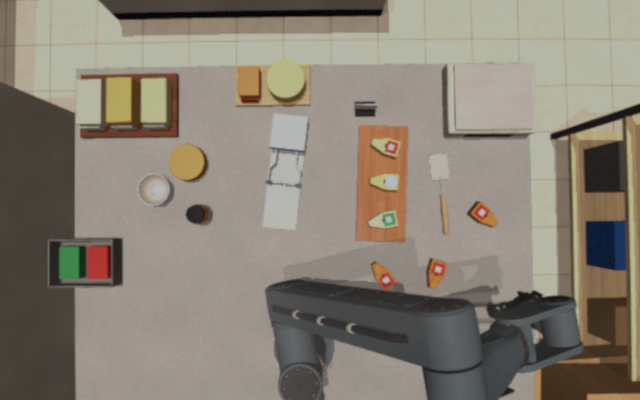

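View pics/scene0.png

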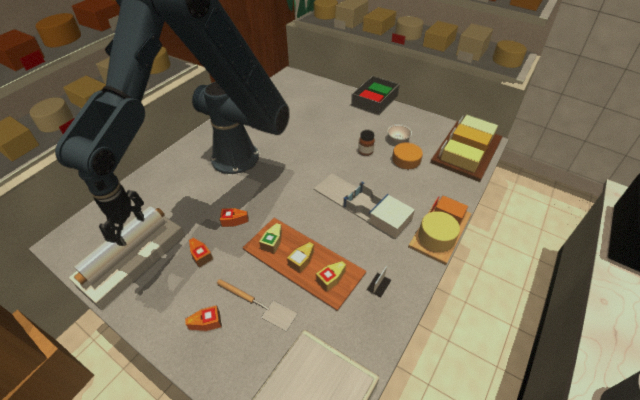

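The red wedge is at about (386,147) in the top view with its nose to the left. The lane runs from (280,228) to (290,115), with the gate near row 184. I'll measure on an enlarged crop.

```bash
python3 - <<'E'
from h import *
im=cv2.imread('pics/top0.png')
cv2.imwrite('pics/crop0.png',cv2.resize(im[105:245,255:420],None,fx=4,fy=4,interpolation=cv2.INTER_CUBIC))
# wedge: yellow+label blob on board
rgb=im[...,::-1].astype(int);hsv=cv2.cvtColor(im,cv2.COLOR_BGR2HSV)
roi=np.zeros(im.shape[:2],bool);roi[132:162,362:405]=1
m=((hsv[...,0]>20)&(hsv[...,0]<40)&(hsv[...,1]>60)&(hsv[...,2]>120)&roi)
red=((hsv[...,0]<6)|(hsv[...,0]>172))&(hsv[...,1]>130)&roi
for k in(m,red):
    v,u=np.nonzero(k);print(k.sum(),u.min(),u.max(),v.min(),v.max(),u.mean(),v.mean())
v,u=np.nonzero(red); print('label',onz('top',u.mean(),v.mean(),.054))
E
```

```text
197 371 400 138 156 384.0862944162437 145.50761421319797
41 386 396 142 152 391.609756097561 147.17073170731706
label [ 0.67687513 -0.30105285  0.054     ]
```

View pics/crop0.png

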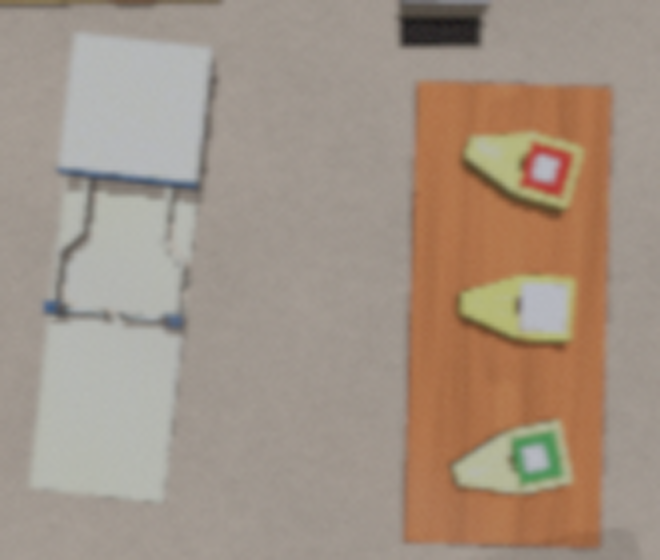

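Crop: the red wedge has rear corners near (583,148) and (565,207) and its nose near (470,150). Posts are at (53,308) and (174,322), the lane front corners at (32,488) and (163,500), and the hood front corners at (58,171) and (200,187).

```bash
python3 - <<'E'
from h import *
def P(u,v,z): return onz('top',(u+.5)/4-.5+255,(v+.5)/4-.5+105,z)[:2]
pl,pr=P(53,308,.052),P(174,322,.052)
fl,fr=P(32,488,.006),P(163,500,.006)
hl,hr=P(58,170,.058),P(200,187,.058); bl,br=P(75,33,.058),P(213,47,.058)
g=(pl+pr)/2;f=(fl+fr)/2;h=(hl+hr)/2;b=(bl+br)/2
print('gate',g,'front',f,'hood',h,'back',b,'post d',np.linalg.norm(pl-pr),'w',np.linalg.norm(fl-fr),np.linalg.norm(hl-hr))
for p,q,L in((f,g,.155),(g,h,.115),(h,b,.115),(f,b,.385)):
    d=q-p;print(np.linalg.norm(d),L,np.degrees(np.arctan2(d[1],d[0])))
for p,q in((pr,pl),(fr,fl),(hr,hl),(br,bl)):
    d=p-q;print('perp',np.degrees(np.arctan2(d[0],-d[1])) )
r1,r2,n=P(583,148,.054),P(565,205,.054),P(469,150,.054)
rc=(r1+r2)/2;d=n-rc;print('wedge rear',rc,'w',np.linalg.norm(r1-r2),'nose',n,'len',np.linalg.norm(d),'yaw',np.degrees(np.arctan2(d[1],d[0])))
d=r1-r2; print('yaw by rear',np.degrees(np.arctan2(d[1],d[0])), 'mid',(rc+n)/2)
from scipy.spatial.transform import Rotation as R
print(R.from_quat(manip.sense()['tool_rot']).as_matrix().round(3))
E
```

```text
gate [0.55925122 0.06444807] front [0.40801824 0.0832634 ] hood [0.67300299 0.05006488] back [0.78949606 0.03651991] post d 0.1021297000097733 w 0.11355171618328136 0.11968450089222328
0.15239892617591957 0.155 -7.091890672765846
0.11465749921474018 0.115 -7.206448305926766
0.11727787456248405 0.115 -6.632158054943237
0.38433095457036986 0.385 -6.98578153534692
perp -7.231841096686306
perp -5.806428235602796
perp -7.507637124621211
perp -6.517351922141496
wedge rear [ 0.67136025 -0.32285982] w 0.05043437580239448 nose [ 0.69452719 -0.23505212] len 0.09081244403114204 yaw 75.22004579292717
yaw by rear -18.397084479344986 mid [ 0.68294372 -0.27895597]
[[ 0.946  0.324 -0.   ]
 [ 0.324 -0.946  0.002]
 [ 0.    -0.002 -1.   ]]
```

```bash
cat >> h.py <<'E'
from scipy.spatial.transform import Rotation as R
H0=np.array([.5585,.0646]); HY=-7.0
def hatch(x,y): 
    a=np.radians(HY); return H0+[x*np.cos(a)-y*np.sin(a),x*np.sin(a)+y*np.cos(a)]
def go(x,y,z,yaw):
    s=manip.sense();M=R.from_quat(s['tool_rot']).as_matrix()
    d=M.T@(np.array([x,y,z])-s['tcp_pos']); cy=np.degrees(np.arctan2(M[1,0],M[0,0]))
    print('t',round(s['t'],2),'tcp',s['tcp_pos'].round(4),'yaw',cy.round(2),'shift cm',(d*100).round(2),'spin',round((cy-yaw+180)%360-180,2),'F',s['force'].round(2),'gap',round(s['finger_gap'],3))
E
python3 -m crank '[[[2,-0.5,0],-3],[[6,-1.5,0],-9],[[11,-2.5,0],-17],[[16,-3.5,0],-25],[[21,-5,0],-33],[[26,-6,0],-41],[[31,-7,0],-49],[[36,-8,0],-55],[[41,-9,0],-55],[[45,-10,0],-55]]' 8.5 40
python3 -c "from h import *;go(.6755,-.3016,.14,74)"
```

```text
t: 1.1
tcp_pos: [0.5973, -0.3495, 0.2308]
tool_rot: [0.799, 0.601, -0.0, -0.0]
force: [0.3, -0.2, -0.3]
finger_gap: 0.996
t 1.1 tcp [ 0.5973 -0.3495  0.2308] yaw 73.9 shift cm [6.77 6.19 9.07] spin -0.1 F [ 0.34 -0.2  -0.33] gap 0.996
```

```bash
python3 -m crank '[[[2,2,1],0],[[4,4,3],0],[[6,6,6],0],[[6.8,6.2,9],0],[[6.8,6.2,12],0],[[6.8,6.2,13],0],[[6.8,6.2,13],0]]' 
python3 -c "
from h import *;go(.6755,-.3016,.020,74)
im=save('scene','pics/s1.png');cv2.imwrite('pics/s1c.png',cv2.resize(im[200:320,260:400,::-1],None,fx=4,fy=4))"
```

```text
t: 1.8
tcp_pos: [0.6727, -0.302, 0.0987]
tool_rot: [0.799, 0.601, -0.001, -0.002]
force: [-0.6, 0.2, 0.7]
finger_gap: 0.997
t 1.8 tcp [ 0.6727 -0.302   0.0987] yaw 73.89 shift cm [0.11 0.3  7.87] spin -0.11 F [-0.62  0.21  0.69] gap 0.997
```

View pics/s1c.png

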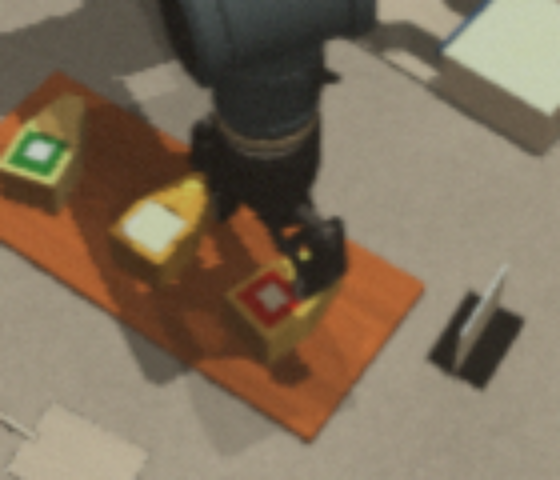

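The scene crop shows the gripper above the red wedge (label at 270,297), with one finger on each side and clear of the white wedge. I'll descend and grip.

```bash
python3 -m crank '[[[0.1,0.3,1.5],0],[[0.1,0.3,3.5],0],[[0.1,0.3,5.5],0],[[0.1,0.3,7],0],[[0.1,0.3,7.8],0],[[0.1,0.3,7.8],0],[[0.1,0.3,7.8],0]]' 
python3 -m crank '[[[0,0,0],0],[[0,0,0],0],[[0,0,0],0],[[0,0,0],0],[[0,0,0],0],[[0,0,0],0],[[0,0,0],0],[[0,0,0],0]]' 3 40
python3 -m crank '[[[0,0,-0.5],0],[[0,0,-2],0],[[0,0,-4],0],[[0,0,-7],0],[[0,0,-10],0],[[0,0,-12],0],[[0,0,-12],0]]'
python3 -c "
from h import *
p=hatch(-.020-.047-.0235,0);go(*p,.12,-7)
im=save('scene','pics/s2.png');cv2.imwrite('pics/s2c.png',cv2.resize(im[180:320,240:420,::-1],None,fx=4,fy=4))"
```

```text
t: 2.55
tcp_pos: [0.678, -0.3031, 0.024]
tool_rot: [0.799, 0.601, 0.0, 0.001]
force: [0.0, -0.4, 0.4]
finger_gap: 0.996
t: 3.35
tcp_pos: [0.6782, -0.3032, 0.0246]
tool_rot: [0.799, 0.601, 0.0, 0.001]
force: [0.7, -0.0, 5.0]
finger_gap: 0.625
t: 4.05
tcp_pos: [0.6795, -0.3039, 0.148]
tool_rot: [0.799, 0.601, 0.001, 0.004]
force: [-0.3, -0.2, -1.2]
finger_gap: 0.623
t 4.05 tcp [ 0.6795 -0.3039  0.148 ] yaw 73.91 shift cm [ 30.63 -30.79   2.5 ] spin 80.91 F [-0.31 -0.2  -1.16] gap 0.623
```

View pics/s2c.png

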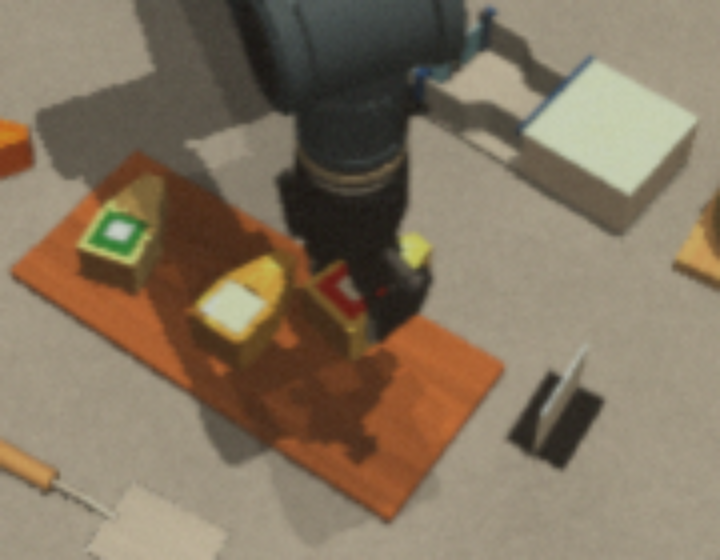

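Wedge held (gap 53 mm) and level. Carrying it over to the lane.

```bash
python3 -m crank '[[[1,-1,0],4],[[4,-4,0],12],[[7.5,-7.5,0],20],[[11,-11,0],28],[[14.5,-14.5,0],36],[[18,-18,0],44],[[21.5,-21.5,0],52],[[25,-25,0],60],[[28,-28,0],68],[[30,-30,0],75]]' 
python3 -m crank '[[[0,0,0],2],[[0,0,0],5],[[0,0,0],6],[[0,0,0],6],[[0,0,0],6]]'
python3 -c "
from h import *
p=hatch(-.020-.047-.0235,0);go(*p,.08,-7)"
```

```text
t: 5.1
tcp_pos: [0.4681, 0.0712, 0.1419]
tool_rot: [1.0, -0.011, -0.003, -0.0]
force: [1.1, -0.2, -1.6]
finger_gap: 0.625
t: 5.6
tcp_pos: [0.472, 0.0686, 0.1428]
tool_rot: [0.998, -0.062, -0.001, -0.0]
force: [0.4, -0.5, -2.0]
finger_gap: 0.628
t 5.6 tcp [0.472  0.0686 0.1428] yaw -7.09 shift cm [-0.4  -0.66  6.28] spin -0.09 F [ 0.4  -0.5  -2.01] gap 0.628
```

```bash
python3 -m crank '[[[-0.2,-0.3,1],0],[[-0.4,-0.65,3],0],[[-0.4,-0.65,6],0],[[-0.4,-0.65,9],0],[[-0.4,-0.65,11],0],[[-0.4,-0.65,11.5],0],[[-0.4,-0.65,11.5],0],[[-0.4,-0.65,11.5],0]]' 
python3 -c "
from h import *
p=hatch(-.020-.047-.0235,0);go(*p,.0185,-7)
im=save('scene','pics/s3.png');cv2.imwrite('pics/s3c.png',cv2.resize(im[140:260,290:440,::-1],None,fx=4,fy=4))"
```

```text
t: 6.4
tcp_pos: [0.4697, 0.0757, 0.0287]
tool_rot: [0.998, -0.062, 0.0, -0.0]
force: [-0.4, -0.0, -0.1]
finger_gap: 0.624
t 6.4 tcp [0.4697 0.0757 0.0287] yaw -7.11 shift cm [-0.1   0.02  1.02] spin -0.11 F [-0.38 -0.01 -0.05] gap 0.624
```

View pics/s3c.png

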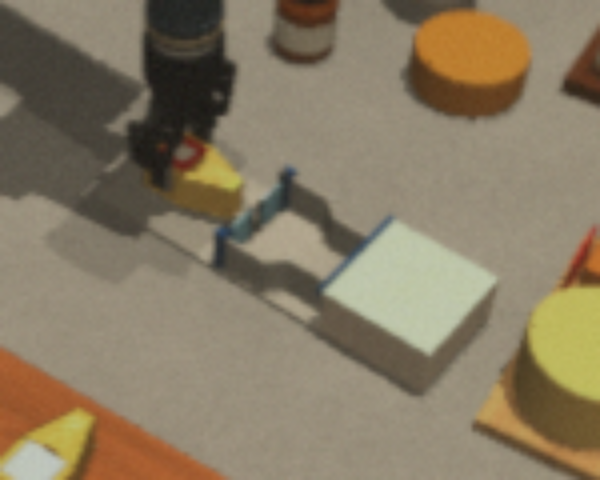

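The scene crop shows the wedge held with its nose (240,190) just short of the flaps (255,210), pointing at the gate middle. I'll lower it gently.

```bash
python3 -m crank '[[[-0.1,0,0.2],0],[[-0.1,0,0.4],0],[[-0.1,0,0.5],0],[[-0.1,0,0.5],0]]'; python3 -m crank '[[[0,0,0.2],0],[[0,0,0.3],0],[[0,0,0.3],0],[[0,0,0.3],0]]'
python3 -c "
from h import *
go(.5,0,.0185,-7)"
```

```text
t: 6.85
tcp_pos: [0.4682, 0.0759, 0.0234]
tool_rot: [0.998, -0.062, 0.0, -0.0]
force: [-0.3, -0.3, -1.2]
finger_gap: 0.622
t: 7.25
tcp_pos: [0.4682, 0.0758, 0.0202]
tool_rot: [0.998, -0.062, -0.0, -0.0]
force: [-0.8, 0.2, -0.6]
finger_gap: 0.628
t 7.25 tcp [0.4682 0.0758 0.0202] yaw -7.1 shift cm [4.09 7.13 0.17] spin -0.1 F [-0.82  0.2  -0.56] gap 0.628
```

```bash
python3 -m crank '[[[0,0,0.1],0],[[0,0,0.2],0],[[0,0,0.2],0],[[0,0,0.2],0]]'
python3 -c "
from h import *
go(.5,0,.0185,-7)"
```

```text
t: 7.65
tcp_pos: [0.4683, 0.0758, 0.0185]
tool_rot: [0.998, -0.062, 0.0, 0.0]
force: [-0.6, -0.6, 1.8]
finger_gap: 0.626
t 7.65 tcp [0.4683 0.0758 0.0185] yaw -7.1 shift cm [4.09 7.13 0.  ] spin -0.1 F [-0.58 -0.56  1.81] gap 0.626
```

Contact with the lane is felt (+1.8 N). Release, wait, lift and back off.

```bash
python3 -m crank '[[[0,0,0],0],[[0,0,0],0],[[0,0,0],0],[[0,0,0],0],[[0,0,0],0],[[0,0,0],0],[[0,0,0],0]]' 8.5
python3 -m crank '[[[0,0,-1],0],[[0,0,-3],0],[[0,0,-6],0],[[0,0,-8],0],[[-2,0,-8],0],[[-5,0,-8],0],[[-6,0,-8],0],[[-6,0,-8],0]]' 
python3 -m crank '[[[0,0,0],0],[[0,0,0],0],[[0,0,0],0],[[0,0,0],0],[[0,0,0],0],[[0,0,0],0],[[0,0,0],0],[[0,0,0],0]]' 0
python3 -c "
from h import *
p=hatch(-.15,0);go(*p,.018,-7)
save('top','pics/t4.png');im=cv2.imread('pics/t4.png');cv2.imwrite('pics/t4c.png',cv2.resize(im[110:250,240:350],None,fx=4,fy=4,interpolation=cv2.INTER_CUBIC))"
```

```text
t: 8.35
tcp_pos: [0.4682, 0.0759, 0.0183]
tool_rot: [0.998, -0.062, 0.0, -0.0]
force: [0.5, -0.5, 0.0]
finger_gap: 0.995
t: 9.15
tcp_pos: [0.407, 0.0835, 0.0987]
tool_rot: [0.998, -0.062, -0.001, -0.0]
force: [-0.1, 0.2, -0.5]
finger_gap: 0.993
t: 9.95
tcp_pos: [0.4087, 0.0832, 0.0983]
tool_rot: [0.998, -0.062, -0.0, -0.0]
force: [-0.0, 0.7, -0.0]
finger_gap: -0.0
t 9.95 tcp [0.4087 0.0832 0.0983] yaw -7.11 shift cm [0.1  0.02 8.03] spin -0.11 F [-0.03  0.69 -0.  ] gap -0.0
```

View pics/t4c.png

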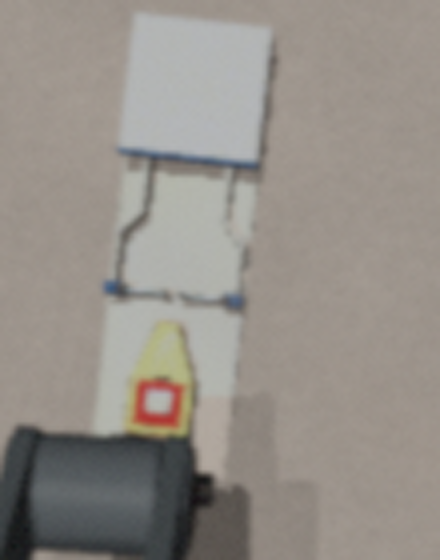

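The top crop shows the wedge flat on the lane, with its nose at (170,322), label centre at (159,403) and the posts at (113,288) and (234,301). It is aligned with the lane.

```bash
python3 - <<'E'
from h import *
def P(u,v,z): return onz('top',(u+.5)/4-.5+240,(v+.5)/4-.5+110,z)[:2]
a=np.radians(HY)
for n,u,v,z in(('nose',170,322,.048),('label',159,403,.048),('pl',113,288,.052),('pr',234,301,.052)):
    d=P(u,v,z)-H0; print(n,d[0]*np.cos(a)+d[1]*np.sin(a),-d[0]*np.sin(a)+d[1]*np.cos(a))
E
```

```text
nose -0.02188480738234282 0.0006144674202874178
label -0.09048001501668329 0.0020829058978887264
pl 0.0009707655887883542 0.05100518981531375
pr 0.001390763479686332 -0.051029338791566875
```

```bash
python3 -m crank '[[[0,0,1],0],[[0,0,3],0],[[0,0,5.5],0],[[0,0,7.3],0],[[0,0,8],0],[[0,0,8],0],[[0,0,8],0]]'
python3 -m crank '[[[0.3,0,0],0],[[0.7,0,0],0],[[1.1,0,0],0],[[1.5,0,0],0],[[1.9,0,0],0],[[2.3,0,0],0],[[2.7,0,0],0],[[3.1,0,0],0],[[3.5,0,0],0],[[4,0,0],0]]'
python3 -m crank '[[[0.4,0,0],0],[[0.8,0,0],0],[[1.2,0,0],0],[[1.6,0,0],0],[[2,0,0],0],[[2.4,0,0],0],[[2.8,0,0],0],[[3.2,0,0],0],[[3.6,0,0],0],[[4,0,0],0]]'
python3 -c "
from h import *
p=hatch(.005,0);go(*p,.018,-7)"
```

```text
t: 10.7
tcp_pos: [0.4087, 0.0833, 0.0184]
tool_rot: [0.998, -0.062, 0.0, -0.0]
force: [-0.4, 0.2, -0.1]
finger_gap: 0.001
t: 11.7
tcp_pos: [0.4482, 0.0783, 0.0182]
tool_rot: [0.998, -0.062, -0.0, -0.0]
force: [-1.2, 0.3, -0.7]
finger_gap: -0.0
t: 12.7
tcp_pos: [0.4871, 0.0734, 0.0182]
tool_rot: [0.998, -0.062, -0.001, 0.0]
force: [-5.7, 0.6, 2.1]
finger_gap: 0.003
t 12.7 tcp [0.4871 0.0734 0.0182] yaw -7.09 shift cm [ 7.7  -0.01 -0.  ] spin -0.09 F [-5.75  0.56  2.1 ] gap 0.003
```

```bash
python3 -m crank '[[[0.4,0,0],0],[[0.8,0,0],0],[[1.2,0,0],0],[[1.6,0,0],0],[[2,0,0],0],[[2.4,0,0],0],[[2.8,0,0],0],[[3.2,0,0],0],[[3.6,0,0],0],[[4,0,0],0]]'
python3 -m crank '[[[0.4,0,0],0],[[0.7,0,0],0],[[1,0,0],0],[[1.3,0,0],0],[[1.6,0,0],0],[[1.9,0,0],0],[[2.2,0,0],0],[[2.5,0,0],0],[[2.8,0,0],0],[[3,0,0],0]]'
python3 -c "
from h import *
p=hatch(.005,0);go(*p,.018,-7)
im=save('scene','pics/s5.png');cv2.imwrite('pics/s5c.png',cv2.resize(im[140:260,290:440,::-1],None,fx=4,fy=4))"
```

```text
t: 13.7
tcp_pos: [0.5278, 0.0684, 0.0182]
tool_rot: [0.998, -0.062, -0.0, -0.0]
force: [-3.2, 0.7, -0.1]
finger_gap: 0.001
t: 14.7
tcp_pos: [0.558, 0.0646, 0.0183]
tool_rot: [0.998, -0.062, 0.0, 0.0]
force: [-2.0, 1.0, -1.4]
finger_gap: 0.001
t 14.7 tcp [0.558  0.0646 0.0183] yaw -7.1 shift cm [ 0.55 -0.01  0.04] spin -0.1 F [-1.96  1.   -1.43] gap 0.001
```

View pics/s5c.png

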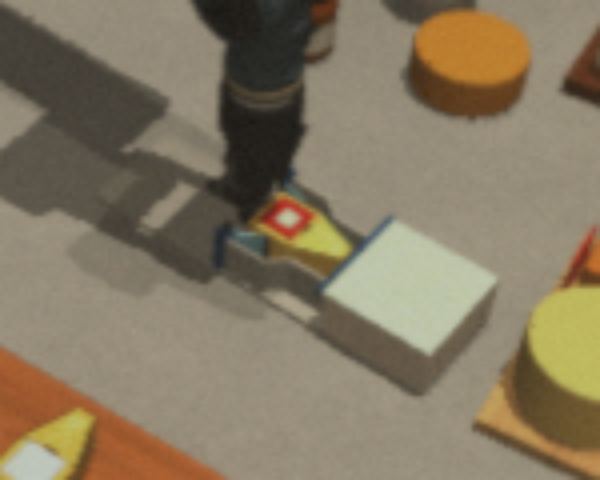

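The scene crop shows both flaps held open, the wedge straight between the walls and its nose (350,250) at the hood edge. I'll continue in small steps, watching the force.

```bash
python3 -m crank '[[[0.3,0,0],0],[[0.6,0,0],0],[[0.9,0,0],0],[[1.2,0,0],0],[[1.4,0,0],0],[[1.6,0,0],0],[[1.8,0,0],0],[[2.0,0,0],0],[[2.2,0,0],0],[[2.2,0,0],0]]'
for i in 1 2 3; do python3 -m crank '[[[0.1,0,0],0],[[0.2,0,0],0],[[0.2,0,0],0]]' | grep -E 'tcp|force'; done
for i in 1 2; do python3 -m crank '[[[0.1,0,0],0],[[0.1,0,0],0],[[0.1,0,0],0]]' | grep -E 'tcp|force'; done
```

```text
t: 15.75
tcp_pos: [0.58, 0.0619, 0.0184]
tool_rot: [0.998, -0.062, 0.001, 0.0]
force: [-0.9, 0.9, -0.8]
finger_gap: 0.003
tcp_pos: [0.5815, 0.0617, 0.0183]
force: [-1.5, 0.9, -1.1]
tcp_pos: [0.5849, 0.0614, 0.0186]
force: [-0.0, -0.3, -1.4]
tcp_pos: [0.5851, 0.0613, 0.0184]
force: [-1.9, 0.7, 1.1]
tcp_pos: [0.586, 0.0612, 0.0183]
force: [-3.0, -0.0, 1.9]
tcp_pos: [0.5873, 0.061, 0.0183]
force: [-3.2, 1.2, 1.5]
```

```bash
for i in 1 2 3 4 5 6; do python3 -m crank '[[[0.1,0,0],0],[[0.1,0,0],0],[[0.1,0,0],0]]' | grep -E 'tcp|force'|tr '\n' ' ';echo; done
```

```text
tcp_pos: [0.5884, 0.0609, 0.0182] force: [-1.7, 0.8, -1.3] 
tcp_pos: [0.5895, 0.0607, 0.0183] force: [-1.7, 0.4, -2.1] 
tcp_pos: [0.5904, 0.0606, 0.0183] force: [-2.4, 0.7, -1.0] 
tcp_pos: [0.5915, 0.0605, 0.0184] force: [-2.7, 0.3, -1.1] 
tcp_pos: [0.5929, 0.06, 0.0185] force: [-1.4, -0.6, 0.2] 
tcp_pos: [0.5935, 0.0601, 0.0184] force: [-1.7, -0.8, 1.1]
```

```bash
for i in 1 2 3 4 5; do python3 -m crank '[[[0.1,0,0],0],[[0.15,0,0],0],[[0.15,0,0],0]]' | grep -E 'tcp|force'|tr '\n' ' ';echo; done
```

```text
tcp_pos: [0.5956, 0.0602, 0.0184] force: [-0.4, 0.8, -0.8] 
tcp_pos: [0.5965, 0.06, 0.0183] force: [-1.5, -0.5, 0.4] 
tcp_pos: [0.5979, 0.0597, 0.0183] force: [-0.6, -0.4, -0.2] 
tcp_pos: [0.5994, 0.0594, 0.0183] force: [-0.4, 0.6, -0.7] 
tcp_pos: [0.6009, 0.0593, 0.0183] force: [-0.5, 0.3, -0.9]
```

```bash
for i in 1 2 3 4 5; do python3 -m crank '[[[0.1,0,0],0],[[0.2,0,0],0],[[0.2,0,0],0]]' | grep -E 'tcp|force'|tr '\n' ' ';echo; done
```

```text
tcp_pos: [0.6031, 0.059, 0.0183] force: [-0.2, 1.0, -0.4] 
tcp_pos: [0.605, 0.0588, 0.0184] force: [-0.2, -0.4, -0.3] 
tcp_pos: [0.607, 0.0585, 0.0183] force: [-0.9, 0.1, -0.7] 
tcp_pos: [0.609, 0.0583, 0.0183] force: [-0.1, 0.4, 0.5] 
tcp_pos: [0.611, 0.058, 0.0183] force: [-0.2, -0.0, -0.5]
```

```bash
for i in 1 2 3 4 5; do python3 -m crank '[[[0.1,0,0],0],[[0.2,0,0],0]]' | grep -E 'tcp|force'|tr '\n' ' ';echo; done
```

```text
tcp_pos: [0.6126, 0.0579, 0.0183] force: [-1.3, 0.6, 0.2] 
tcp_pos: [0.6147, 0.0576, 0.0183] force: [-1.4, 1.4, 0.0] 
tcp_pos: [0.6158, 0.0575, 0.0183] force: [-3.7, 0.8, 1.7] 
tcp_pos: [0.6172, 0.0573, 0.0183] force: [-4.4, 0.6, 3.6] 
tcp_pos: [0.6184, 0.0571, 0.0182] force: [-6.2, 0.3, 5.3]
```

The stop is felt: the force rises steadily to 6 N. Hold and read.

```bash
for i in 1 2; do python3 -m crank '[[[0,0,0],0],[[0,0,0],0],[[0,0,0],0]]' | grep -E 'tcp|force'|tr '\n' ' ';echo; done
```

```text
tcp_pos: [0.6185, 0.0571, 0.0182] force: [-5.0, 1.1, 4.0] 
tcp_pos: [0.6185, 0.0571, 0.0182] force: [-6.2, 0.5, 4.2]
```

```bash
python3 -m crank '[[[-0.1,0,0],0],[[-0.2,0,0],0],[[-0.3,0,0],0],[[-0.4,0,0],0],[[-0.5,0,0],0],[[-0.6,0,0],0],[[-0.7,0,0],0],[[-0.7,0,0],0]]'
python3 -m crank '[[[0,0,-0.5],0],[[0,0,-1.5],0],[[0,0,-3],0],[[0,0,-5],0],[[0,0,-8],0],[[0,0,-12],0],[[0,0,-15],0],[[0,0,-18],0],[[0,0,-18],0]]'
python3 -m crank '[[[-3,0,0],0],[[-7,0,0],0],[[-11,0,0],0],[[-15,0,0],0],[[-18,0,0],0],[[-18,0,0],0],[[-18,0,0],0]]'
python3 -c "
from h import *
im=save('scene','pics/s6.png');t=save('top','pics/t6.png')
a=cv2.resize(im[140:260,290:420],(520,480)); b=cv2.resize(t[110:210,255:325],(280,400)); c=np.zeros((480,800,3),np.uint8);c[:,:520]=a;c[:400,520:]=b
cv2.imwrite('pics/c6.png',c[...,::-1])"
```

```text
t: 24.45
tcp_pos: [0.6142, 0.0575, 0.0185]
tool_rot: [0.998, -0.062, 0.001, 0.0]
force: [0.1, -0.1, 0.3]
finger_gap: -0.002
t: 25.35
tcp_pos: [0.6169, 0.0576, 0.2049]
tool_rot: [0.998, -0.062, 0.006, 0.0]
force: [1.0, 0.1, 1.2]
finger_gap: -0.001
t: 26.05
tcp_pos: [0.4349, 0.0801, 0.1988]
tool_rot: [0.998, -0.062, 0.001, 0.0]
force: [-0.3, 0.1, 0.5]
finger_gap: -0.004
```

View pics/c6.png

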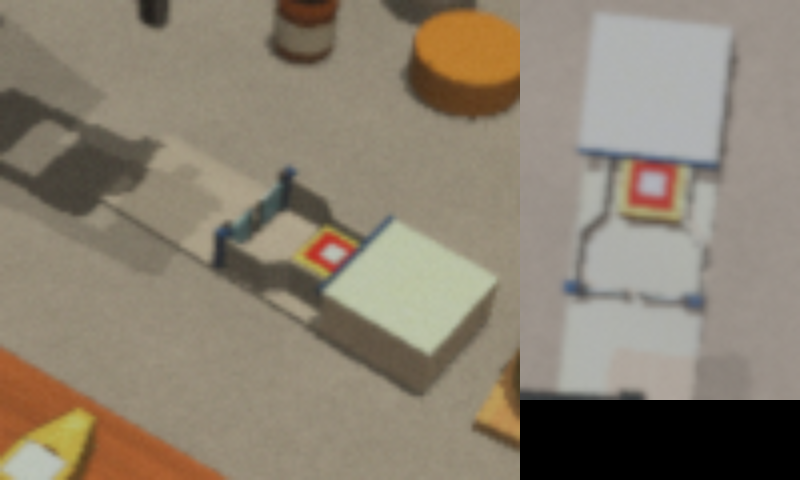

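Both flaps look shut across the lane, and the wedge lies straight with its nose under the hood (rear edge at about (652,215) in the top inset). One numeric check of the rear position, then I'll hand in.

```bash
python3 - <<'E'
from h import *
a=np.radians(HY)
d=onz('top',(132+.5)/4-.5+255,(215+.5)/4-.5+110,.048)[:2]-H0
print('rear x,y',d[0]*np.cos(a)+d[1]*np.sin(a),-d[0]*np.sin(a)+d[1]*np.cos(a))
manip.sign_off()
E
```

```text
rear x,y 0.06968289741902568 -0.007552922747402321
the job is handed in; nothing more can be done
```

I took the red-labelled wedge off the board, laid it nose first on the lane about 22 mm short of the gate and let go. I then pushed it from behind with shut fingers through both flaps and under the hood. I handed the job in about 26 s into the 72 s limit; the system gives no verdict.

- **Pressing home:** the force at the stop rose steadily. I held it there for 0.6 s with about 5 to 6 N along the lane, of which I estimate 4 to 5 N was on the stop. No reading came near 14 N. I then backed off gently and lifted straight out.
- **Last pictures:** both flaps look shut, and the wedge lies straight in the lane. Its rear is about 70 mm beyond the gate, against about 71 mm while pressed.
- **Less certain:** the rear measured about 7.5 mm to one side of the lane's middle, roughly, from a small enlarged crop. That is within the 20 mm allowed. I couldn't see the nose touching the stop under the hood, so that rests on the rear having moved back only a millimetre or so.
- **Other things on the counter:** nothing other than the red wedge was touched, as far as I could tell. I did not re-measure the other items at the end.

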